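# Clip a moss culture tube into its holder on the display panel

### The job

Take the capped glass tube of moss out of the white rest and press it into the one empty holder on the perforated panel, round foot towards the cup, until both spring clips have snapped shut over it and it lies fully home on their backs; then slide it along in the clips until its foot just rests on the floor of the cup, wherever the cup is clamped, and let go. It is thin glass: feel the clips give and the foot touch, and never force it. Leave the syringe and the dish where they are.

Things in the scene. Friction and masses are not known exactly. Their poses are not given: they have to be found in the camera images.
- tube: Loose capped glass tube of moss: 25 mm diameter, 200 mm long over all, 80 to 130 g, lying level in one notch of the rest, axis 29 mm above the table. Origin: middle of its axis; x runs along it from the round foot (x = -100 mm) to the ribbed black cap (28 mm diameter, x = 75 to 100 mm). Rolled any way about x. May break if pressed on a clip back with over 25 N or on the cup floor with over 12 N.
- tube_foot (a point): Tip of the tube's round foot, on its axis, 100 mm from the middle.
- tube_neck (a point): Point on the tube's axis, 50 mm from the middle towards the cap.
- holder: The empty holder: slotted aluminium strip 200 x 30 x 3 mm fixed on the panel, x along it, z up. Origin: on its underside, midway between its two spring clips, 18 mm above the table. Clips at x = -52 and +52 mm; 88 mm free for fingers between them (only the strip below). A tube lies home along x, foot to -x, axis 26 mm above the origin and at y = 0. Filled holders stand 88 mm beside it.
- clip_low (a point): Point on a home tube's axis in the clip nearer the foot cup (holder x = -52, z = 26 mm). Each clip: 16 mm wide, flat back 12.5 mm below this point, two sprung leaves with lips 18 mm apart when empty, flared to a mouth 35 mm wide. A tube coming straight down meets the lips with its axis 18 mm above home; past about 5 mm above home the leaves close over it and pull it down.
- clip_high (a point): The same point in the other clip (holder x = +52 mm). Pressing a tube past the lips of both clips takes 12 to 20 N together; the force falls away as they snap. In the clips it slides along x against 4 to 12 N of rubbing. Pressed off centre, the tube tips and only the nearer clip snaps. The leaves alone hold a home tube on each back with about 5 N.
- cup_slot (a point): Point on a home tube's axis over the middle of the slot for the foot cup (holder x = -100, z = 26 mm). The grey plastic cup (35 mm outside, 30 mm bore, 14 mm deep, closed on top, mouth to +x, in line with a home tube) is clamped by hand anywhere along the slot, its floor from holder x = -114 to -86 mm; its place is not measured. Press the tube in with its foot tip at holder x = -69 mm or more.
- rest: White plastic pipette rest, fixed: base 132 x 160 x 4 mm, two notched combs 10 mm thick at x = -58 and +58 mm, 25 mm high, notches at y = -40 and +40 mm. Origin: middle of its underside. Tube and syringe lie in the notches along x.
- syringe: Bystander: plastic syringe, barrel 24 mm diameter, 190 mm long, loose in the other notch. Origin on its axis, middle of the barrel, x along it.
- dish: Bystander: loose petri dish with moss, 93 mm diameter, 16 mm high. Origin: middle of its underside.
Things that resemble listed ones, but are neither listed nor needed, are in the scene too. Leave any pink or yellow look-alike of the tube alone.

How it is judged:
By the outcome, as a careful person would: the job done as asked, in the order asked, and still so for the second after the job is handed in, with the robot touching nothing.
It also fails if it takes over 72 s, if anything falls off the work surface, if the arm or the gripper's body presses on something with over 40 N, if the wrist force passes 120 N, or if a joint passes its speed limit or range.

### The arm

A 7-joint arm with a two-finger parallel gripper is mounted at the origin on the work surface. World frame = base frame: x ahead of the robot, y to its left, z up, the work surface at z = 0. Lengths are in m, angles in rad, forces in N, time in s.
With the tool pointing down it reaches from about 0.4 to 0.9 m from the base axis. Payload 5.5 kg.
Tool frame: the origin (TCP) lies at the very end of the fingers, on their centre line; the grasp point (between the pads) lies 19 mm behind it; z points along the fingers, y is the line along which they close (so a half turn about z gives the same grasp; the last joint's range is limited). The gripper opens to 85 mm and grips with 20 to 120 N. Pads are 22 mm wide; open, the fingers measure 114 mm over their backs; the gripper's body (76 mm by 85 mm) begins 54 mm behind the grasp point. The pads swing forward as they close: fully open they stand 13 mm farther back than shut.
Start: joints at [1.5, 0.501, -0.427, 1.55, 0.221, 1.138, -0.21], TCP at [0.213, -0.614, 0.231] pointing down, gripper open.
Joint ranges: [-2.88, 2.88], [-0.31, 2.03], [-1.54, 1.56], [0.2, 2.42], [-1.41, 4.55], [0.19, 2.02], [-2.57, 2.57]. Speed limits (rad/s): [2.57, 2.57, 3.14, 3.14, 3.14, 3.14, 3.14].

### API

Orientations are given as a unit quaternion [w, x, y, z].
In Python, from bench import arm gives the robot as it stands.
- The arm moves only by the tool drive_tool, never from a script. Its argument "rows" is a list of rows, each a list of 4 numbers: the shift along the world's x, y, z in m, then the turn about the world's z in rad. A call has 1 to 8 rows; each row is the pose to reach, as a shift and turn from the pose commanded when the call began; what a row does not reach only later rows make up. A row lasts 1/10 s, in which the tool goes at most 50 mm and 8.59 degrees, less where a joint would pass 70% of its speed; a pose out of reach is approached as far as the arm can. A call with a gripper value outside its range is refused whole. "hand" is the opening, from 0 (shut) to 1 (fully open), set as the call begins (left out, the last holds). The fingers move at their own pace and stop on an object; the grip force is fixed at half the most. Time passes only in rows, so rows that repeat a pose let the fingers close. It gives the time, the measured TCP pose, the force, the opening and the grip force at its end, in the units of the state.
- arm.read_state(): the state, without advancing time (a new reading comes with each control period).
- arm.get_image(name): name is "side" or "top" or "wrist"; returns the picture (384x512x3 uint8, red, green, blue); there is no depth.
- arm.camera_params(name): a dict with "mtx" (3x3 intrinsics, pixels), "R" (3x3) and "t" (3): a world point X has camera coordinates R X + t; the wrist camera has in their place "hand_eye" (4x4, takes a point from camera to tool coordinates, whose origin is the TCP and whose axes are the flange's). Camera axes: x right, y down, z forward; pixel columns grow to the right and rows downward; lengths in m; the calibration is good to about 2 mm. A picture is of the moment at which its call begins: read the wrist's pose just before it. camera_params takes no time and is no camera call.
- arm.job_done(): hands the job in; it is judged then, once.
The state is a dict: "clock": time; "joints": joint angles; "joint_vel": joint speeds; "effort": joint torques, N m; "ee_pos": TCP position; "ee_rot": TCP orientation; "wrist_force": force on the tool from outside, world axes, zero at the start; "ft_torque": the same for the moment, N m; "finger_gap": finger opening in m; "grasp_force": force on a finger pad.
Only numpy, scipy, OpenCV 4.12 (cv2) and the standard library are available. Lean on these libraries where they do the work, as an engineer would, in place of code of your own. Each camera call takes 0.05 s, during which the arm holds its last target. There are 200 camera calls.

## Working session

There is one attempt and no reset: what is moved stays moved. The work goes in short steps, Python scripts to look and compute and a tool call to move; the robot and the scene stay as the last step left them, time stands still between calls to the robot, and variables do not carry over. Pictures are saved under pics/ and viewed, at most 10 in all, crops included, and the job is handed in when it is done.

Besides the shell and the picture viewer there is one more tool, called after "Emit:" as name(argument=value, ...), one argument or row to a line, values as JSON. drive_tool: Moves the arm, as the interface text tells. Its arguments: {"type":"object","properties":{"rows":{"type":"array"},"hand":{"type":"number"}},"required":["rows"]}

```bash
mkdir -p pics; ls; python3 - <<'E'
from bench import arm
import cv2,numpy as np
s=arm.read_state(); print({k:np.round(v,3).tolist() for k,v in s.items()})
for n in("side","top"):
    cv2.imwrite(f"pics/{n}0.png",arm.get_image(n)[:,:,::-1]); 
for n in("side","top","wrist"): print(n,{k:np.round(v,3).tolist() for k,v in arm.camera_params(n).items()})
a=cv2.imread("pics/side0.png");b=cv2.imread("pics/top0.png")
E
```

```text
pics
{'clock': 0.0, 'joints': [1.5, 0.502, -0.427, 1.551, 0.221, 1.138, -0.21], 'joint_vel': [0.001, -0.002, 0.001, -0.002, 0.0, 0.001, 0.001], 'effort': [-0.0, -56.952, -5.816, -28.095, 0.011, 0.012, 0.0], 'ee_pos': [0.213, -0.613, 0.23], 'ee_rot': [-0.001, 0.986, 0.166, -0.0], 'wrist_force': [0.419, 0.107, 0.16], 'ft_torque': [0.036, -0.028, 0.003], 'grasp_force': 0.0, 'finger_gap': 0.086}
side {'mtx': [[354.66, 0.0, 255.01], [0.0, 354.66, 192.243], [0.0, 0.0, 1.0]], 'R': [[-0.8, -0.599, 0.018], [-0.353, 0.447, -0.822], [0.485, -0.664, -0.569]], 't': [0.36, 0.288, 0.786]}
top {'mtx': [[379.083, 0.0, 251.809], [0.0, 379.083, 190.904], [0.0, 0.0, 1.0]], 'R': [[-0.003, -1.0, 0.002], [-0.991, 0.002, -0.132], [0.132, -0.003, -0.991]], 't': [-0.072, 0.496, 1.143]}
wrist {'mtx': [[326.618, 0.0, 255.922], [0.0, 326.618, 194.831], [0.0, 0.0, 1.0]], 'hand_eye': [[0.0, -0.947, -0.32, 0.082], [1.0, -0.0, 0.001, -0.001], [-0.001, -0.32, 0.947, -0.143], [0.0, 0.0, 0.0, 1.0]]}
```

View pics/top0.png

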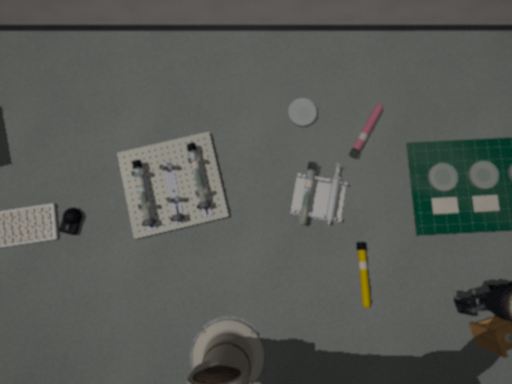

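View pics/side0.png

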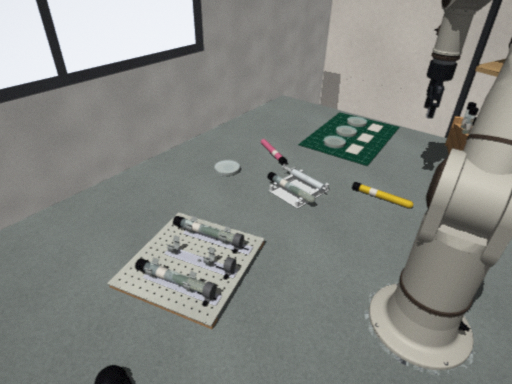

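The top view shows the tube of moss in the rest at (308,193), cap up at (311,167) and foot at (304,222). The syringe is at (334,190), with pink (367,130) and yellow (364,273) look-alikes. The empty holder is at (173,190) between filled ones at (145,193) and (200,178). I'll confirm in one enlarged crop.

```bash
cat > h.py <<'E'
import numpy as np,cv2
from bench import arm
from scipy.spatial.transform import Rotation as Ro
def cam(n,s=None):
    p=arm.camera_params(n);K=np.array(p["mtx"])
    if n!="wrist": return K,np.array(p["R"]),np.array(p["t"])
    w,x,y,z=s["ee_rot"];T=np.eye(4);T[:3,:3]=Ro.from_quat([x,y,z,w]).as_matrix();T[:3,3]=s["ee_pos"]
    M=np.linalg.inv(T@np.array(p["hand_eye"]));return K,M[:3,:3],M[:3,3]
def ray(c,uv,z):
    K,R,t=c;d=R.T@np.linalg.inv(K)@np.array([uv[0],uv[1],1.]);o=-R.T@t
    return o+d*(z-o[2])/d[2]
def pix(c,X):
    K,R,t=c;q=K@(R@np.array(X)+t);return q[:2]/q[2]
E
python3 - <<'E'
from h import *
b=cv2.imread("pics/top0.png");
A=cv2.resize(b[130:240,110:230],None,fx=3.3,fy=3.3,interpolation=cv2.INTER_CUBIC)
B=cv2.resize(b[130:240,280:400],None,fx=3.3,fy=3.3,interpolation=cv2.INTER_CUBIC)
im=np.hstack([A,B]);cv2.imwrite("pics/c.png",np.clip(im*1.5,0,255).astype(np.uint8))
c=cam("top")
for n,uv,z in[("cap",(311,164),.029),("foot",(304,223),.029),("hi",(169,167),.03),("lo",(180,218),.03),("cup",(178,216),.044),("hc",(173,190),.02),("f1a",(138,163),.05),("f2a",(192,147),.05)]:print(n,ray(c,uv,z).round(3))
E
```

```text
cap [ 0.581 -0.26   0.029]
foot [ 0.396 -0.234  0.029]
hi [0.573 0.186 0.03 ]
lo [0.413 0.148 0.03 ]
cup [0.418 0.152 0.044]
hc [0.501 0.174 0.02 ]
f1a [0.581 0.278 0.05 ]
f2a [0.632 0.112 0.05 ]
```

View pics/c.png

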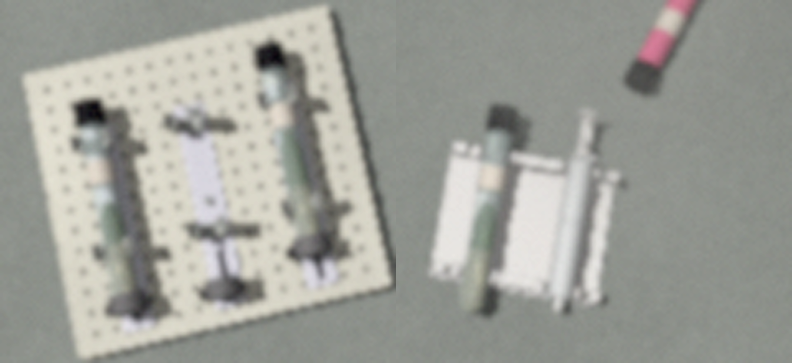

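The crop confirms it: the glass tube with green moss and a ribbed black cap lies in the left notch, with the syringe in the right one. The empty holder is the middle strip, with clips at about px (168,167) and (177,200) and its cup at (177,218). Its foot side points towards the image bottom. Next is the approach over the tube.

Emit:
drive_tool(
  rows=[
    [0.03,0.04,0,-0.12],
    [0.055,0.08,0,-0.25],
    [0.08,0.12,0,-0.38],
    [0.11,0.16,0,-0.47],
    [0.135,0.2,0,-0.47],
    [0.16,0.24,0,-0.47],
    [0.185,0.28,0,-0.47],
    [0.21,0.32,0,-0.47],
  ],
  hand=0.8,
)

```text
clock: 0.9
ee_pos: [0.4234, -0.2923, 0.2311]
ee_rot: [0.0, 0.998, -0.068, -0.0]
wrist_force: [-0.7, -0.1, 0.6]
finger_gap: 0.0683
grasp_force: 0.0
```

Emit:
drive_tool(
  rows=[
    [0.02,0.03,-0.02,0],
    [0.03,0.05,-0.03,0],
    [0.03,0.05,-0.03,0],
    [0.03,0.05,-0.03,0],
    [0.03,0.05,-0.03,0],
  ],
)

```text
clock: 1.4
ee_pos: [0.4525, -0.2457, 0.2015]
ee_rot: [0.0, 0.998, -0.069, -0.0]
wrist_force: [0.9, -1.4, -0.2]
finger_gap: 0.0682
grasp_force: 0.0
```

```bash
python3 - <<'E'
from h import *
import json
s=arm.read_state(); im=arm.get_image("wrist")[:,:,::-1]; cv2.imwrite("pics/w1.png",im)
json.dump({k:np.array(s[k]).tolist() for k in("ee_pos","ee_rot","joints")},open("s1.json","w")); print(s["ee_pos"],s["ee_rot"],s["joints"],s["wrist_force"])
E
```

```text
[ 0.45248535 -0.24566065  0.20151643] [ 3.96542759e-04  9.97613995e-01 -6.90373766e-02 -1.09296108e-05] [ 0.8971974   0.30610214 -0.53455536  1.91467153  0.18819752  0.96950541
 -1.43300561] [ 0.90229108 -1.44337641 -0.23125653]
```

View pics/w1.png

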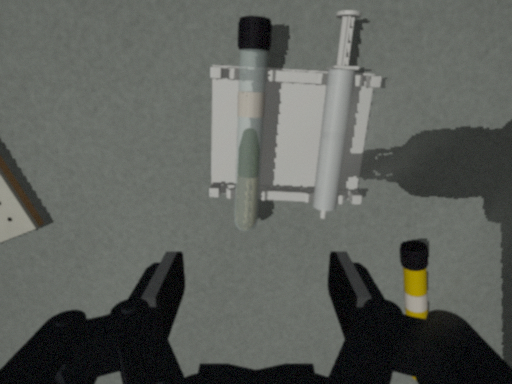

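The wrist view shows the tube with its cap end at (255,18) and foot at (246,230), the combs at rows 75 and 193, and the syringe to the right.

```bash
python3 - <<'E'
from h import *
import json
s=json.load(open("s1.json"));c=cam("wrist",s)
f=ray(c,(246,229.5),.025);k=ray(c,(255,17),.036)
m1=ray(c,((237+263)/2,177),.029);m2=ray(c,((241+266.5)/2,85),.029)
print("foot",f,"cap",k,"len",np.linalg.norm((k-f)[:2]));
d=(m2-m1)[:2];d/=np.linalg.norm(d);print("mid-line pts",m1,m2,"ang",np.arctan2(d[1],d[0]), "f-k ang",np.arctan2((k-f)[1],(k-f)[0]))
w,x,y,z=s["ee_rot"];R=Ro.from_quat([x,y,z,w]).as_matrix();print("toolx ang",np.arctan2(R[1,0],R[0,0]))
for uv in[(231,197),(310,197),(230,70),(327,78)]:
    p=ray(c,uv,.025);print(uv,p.round(4),"along tube",(p-f)[:2]@d-.1)
E
```

```text
foot [ 0.38938371 -0.22605826  0.025     ] cap [ 0.5867981  -0.26341693  0.036     ] len 0.20091817832025874
mid-line pts [ 0.44746643 -0.23886194  0.029     ] [ 0.53326963 -0.2547654   0.029     ] ang -0.18326837589762593 f-k ang -0.187028191484884
toolx ang -0.13818466792364084
(231, 197) [ 0.4279 -0.2161  0.025 ] along tube -0.06394488806143113
(310, 197) [ 0.4166 -0.297   0.025 ] along tube -0.06031951082992148
(230, 70) [ 0.5491 -0.2351  0.025 ] along tube 0.05869466117603031
(327, 78) [ 0.53   -0.3224  0.025 ] along tube 0.05584215799543202
```

Emit:
drive_tool(
  rows=[
    [0.003,0.006,-0.04,-0.047],
    [0.003,0.006,-0.085,-0.047],
    [0.003,0.006,-0.13,-0.047],
    [0.003,0.006,-0.165,-0.047],
    [0.003,0.006,-0.19,-0.047],
    [0.003,0.006,-0.19,-0.047],
  ],
)

```text
clock: 2.05
ee_pos: [0.4529, -0.2383, 0.0084]
ee_rot: [-0.001, 0.996, -0.093, -0.003]
wrist_force: [-0.6, -0.6, 0.5]
finger_gap: 0.0684
grasp_force: 0.0
```

Emit:
drive_tool(
  rows=[
    [0,0,0,0],
    [0,0,0,0],
    [0,0,0,0],
    [0,0,0,0],
    [0,0,0,0],
    [0,0,0,0],
  ],
  hand=0,
)

```text
clock: 2.65
ee_pos: [0.4574, -0.2385, 0.0133]
ee_rot: [0.001, 0.996, -0.092, 0.002]
wrist_force: [0.3, 1.2, 5.8]
finger_gap: 0.0233
grasp_force: 58.4
```

Emit:
drive_tool(
  rows=[
    [0,0,0.02,0],
    [0,0,0.06,0],
    [0,0,0.1,0],
    [0,0,0.14,0],
    [0,0,0.16,0],
    [0,0,0.16,0],
  ],
)

```text
clock: 3.25
ee_pos: [0.4585, -0.2395, 0.1758]
ee_rot: [0.002, 0.996, -0.092, 0.004]
wrist_force: [-0.5, -0.6, -1.7]
finger_gap: 0.0233
grasp_force: 58.9
```

Emit:
drive_tool(
  rows=[
    [0,0.03,0.03,0.06],
    [-0.01,0.07,0.07,0.14],
    [-0.015,0.11,0.07,0.22],
    [-0.02,0.15,0.07,0.3],
    [-0.025,0.19,0.07,0.38],
    [-0.03,0.23,0.07,0.42],
    [-0.033,0.27,0.07,0.42],
    [-0.036,0.3,0.07,0.42],
  ],
)

```text
clock: 4.05
ee_pos: [0.4189, 0.0641, 0.241]
ee_rot: [0.0, 0.993, 0.119, -0.0]
wrist_force: [-0.0, -0.3, -0.1]
finger_gap: 0.0228
grasp_force: 59.0
```

Emit:
drive_tool(
  rows=[
    [0,0.013,0,0],
    [0,0.013,0,0],
    [0,0.013,0,0],
    [0,0.013,0,0],
    [0,0.013,0,0],
  ],
)

```text
clock: 4.55
ee_pos: [0.42, 0.0736, 0.2411]
ee_rot: [0.0, 0.993, 0.117, -0.0]
wrist_force: [-0.0, 0.6, -0.8]
finger_gap: 0.0231
grasp_force: 59.0
```

```bash
python3 - <<'E'
from h import *
import json
s=arm.read_state(); im=arm.get_image("wrist")[:,:,::-1]; cv2.imwrite("pics/w2.png",im)
json.dump({k:np.array(s[k]).tolist() for k in("ee_pos","ee_rot","joints")},open("s2.json","w")); print(s["ee_pos"],s["ee_rot"],s["joints"],s["wrist_force"])
E
```

```text
[0.41999437 0.07361962 0.2410841 ] [ 1.28159191e-04  9.93128088e-01  1.17032215e-01 -2.13719543e-04] [ 0.58836406  0.1098511  -0.86600017  2.05639033  0.09859314  1.01651072
 -1.66289897] [-0.03561547  0.61369725 -0.79798795]
```

View pics/w2.png

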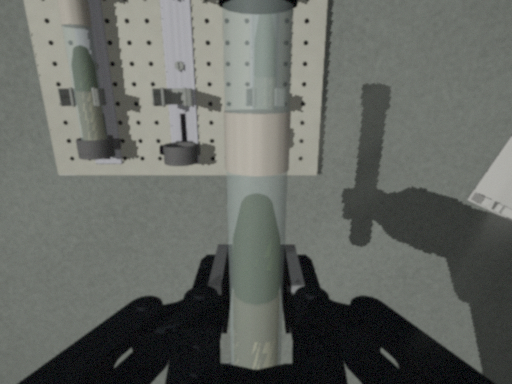

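The wrist view shows the empty holder's low clip at (175,97) and its cup at (181,152). The high clip is just out of frame at the top, so I'll move forward.

Emit:
drive_tool(
  rows=[
    [0.03,0.007,0,0],
    [0.06,0.014,0,0],
    [0.085,0.02,0,0],
    [0.085,0.02,0,0],
    [0.085,0.02,0,0],
    [0.085,0.02,0,0],
    [0.085,0.02,0,0],
  ],
)

```text
clock: 5.3
ee_pos: [0.5041, 0.0944, 0.2413]
ee_rot: [0.0, 0.993, 0.118, -0.0]
wrist_force: [-0.1, 0.5, -0.9]
finger_gap: 0.0231
grasp_force: 59.1
```

```bash
python3 - <<'E'
from h import *
import json
s=arm.read_state(); im=arm.get_image("wrist")[:,:,::-1]; cv2.imwrite("pics/w3.png",im)
json.dump({k:np.array(s[k]).tolist() for k in("ee_pos","ee_rot","joints")},open("s3.json","w")); print(s["ee_pos"],s["ee_rot"],s["joints"],s["wrist_force"])
cv2.imwrite("pics/w3c.png",cv2.resize(im[0:270,80:330],None,fx=2.2,fy=2.2,interpolation=cv2.INTER_CUBIC))
E
```

```text
[0.50414126 0.09436076 0.24130173] [ 4.69949548e-04  9.93012949e-01  1.18004323e-01 -2.02909738e-04] [ 0.4686984   0.31322022 -0.8405453   1.8700275   0.26506171  1.07444231
 -1.80993927] [-0.117876    0.46091378 -0.91495304]
```

View pics/w3c.png

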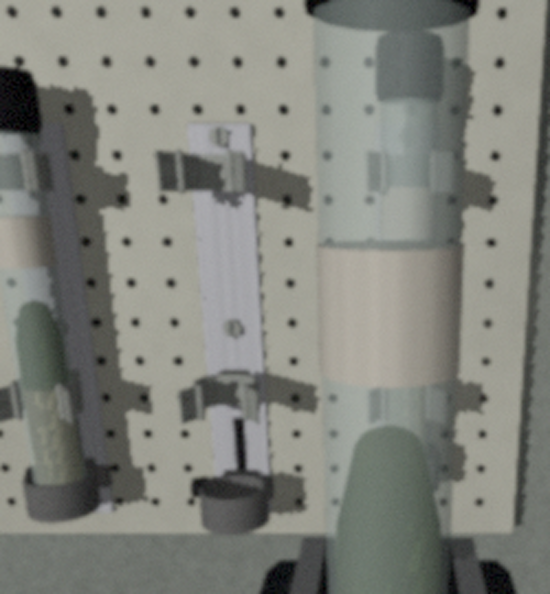

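The crop shows the strip's top end at (187..253,124), screws at (220,137) and (234,327), and the slot at (239,445). The lips are at about (181/235,172) for the high clip and (198/250,399) for the low clip. The cup mouth is near row 480.

```bash
cat > m.py <<'E'
from h import *
import json
s=json.load(open("s3.json"));c=cam("wrist",s)
P=lambda u,v,z:ray(c,(80+(u+.5)/2.2-.5,(v+.5)/2.2-.5),z)
E
python3 - <<'E'
from m import *
im=cv2.imread("pics/w3.png").astype(int)
# strip: bluish-lilac (b > g) vs panel beige (r>b)
pts=[]
L=[];Rr=[]
for r in range(60,175):
    if 64<r<92: continue
    row=im[r,150:215]; m=(row[:,0]-row[:,2]>2)
    idx=np.where(m)[0]
    if len(idx)>10: L.append((150+idx[0],r));Rr.append((150+idx[-1],r))
for r in range(92,165,8):
    k=[i for i,(a,b) in enumerate(L) if b==r]
    print(r,[(L[i][0],Rr[i][0]) for i in k],end=' ')
print()
for n,q in dict(end=(220,124,.021),scr1=(220,137,.021),scr0=(234,327,.021),slot=(239,445,.021),hiL=(181,172,.0533),hiR=(235,172,.0533),loL=(198,400,.0533),loR=(250,398,.0533),endL=(187,124,.021),endR=(253,124,.021),cupL=(202,500,.044),cupR=(269,495,.044)).items():print(n,P(*q).round(4))
a=lambda p,q:np.arctan2((p-q)[1],(p-q)[0])
print(a(P(220,124,.021),P(239,445,.021)),a(P(220,137,.021),P(234,327,.021)),a((P(181,172,.0533)+P(235,172,.0533))/2,(P(198,400,.0533)+P(250,398,.0533))/2))
w,x,y,z=s["ee_rot"];R=Ro.from_quat([x,y,z,w]).as_matrix();print("toolx ang",np.arctan2(R[1,0],R[0,0]),R[:,2])
E
```

```text
92 [(np.int64(169), np.int64(194))] 100 [(np.int64(170), np.int64(194))] 108 [(np.int64(170), np.int64(196))] 116 [(np.int64(171), np.int64(196))] 124 [(np.int64(171), np.int64(196))] 132 [(np.int64(172), np.int64(196))] 140 [(np.int64(173), np.int64(197))] 148 [(np.int64(174), np.int64(198))] 156 [(np.int64(174), np.int64(198))] 164 [(np.int64(175), np.int64(198))] 
end [0.592  0.1962 0.021 ]
scr1 [0.5865 0.1953 0.021 ]
scr0 [0.4994 0.1739 0.021 ]
slot [0.437  0.1605 0.021 ]
hiL [0.5683 0.2022 0.0533]
hiR [0.5738 0.1795 0.0533]
loL [0.4681 0.1794 0.0533]
loR [0.4749 0.1554 0.0533]
endL [0.5884 0.2111 0.021 ]
endR [0.5956 0.1812 0.021 ]
cupL [0.412  0.1711 0.044 ]
cupR [0.4228 0.1379 0.044 ]
0.22586770044807003 0.24113735515319581 0.23117841305393716
toolx ang 0.23655964882274302 [-2.92071838e-04 -9.81220426e-04 -9.99999476e-01]
```

Measured origin of the holder is about (0.5213, 0.1795) at angle 0.235. The clip spacing comes out at 102.6 mm (104 given) and the strip width at 30.8 mm (30 given). I'll hover just above the lips.

Emit:
drive_tool(
  rows=[
    [0.006,0.025,0,0],
    [0.012,0.055,0,0],
    [0.018,0.08,0,0],
    [0.021,0.086,-0.03,0],
    [0.021,0.086,-0.07,0],
    [0.021,0.086,-0.11,0],
    [0.021,0.086,-0.15,0],
    [0.021,0.086,-0.175,0],
  ],
)

```text
clock: 6.15
ee_pos: [0.5243, 0.1797, 0.0638]
ee_rot: [0.001, 0.993, 0.118, -0.001]
wrist_force: [-0.0, 0.8, -1.2]
finger_gap: 0.023
grasp_force: 59.1
```

Emit:
drive_tool(
  rows=[
    [0,0,0,0],
    [0,0,0,0],
    [0,0,0,0],
    [0,0,0,0],
  ],
)

```text
clock: 6.55
ee_pos: [0.5274, 0.1813, 0.0683]
ee_rot: [-0.0, 0.993, 0.118, 0.002]
wrist_force: [-0.2, 0.6, -0.6]
finger_gap: 0.0233
grasp_force: 59.1
```

```bash
python3 - <<'E'
from h import *
s=arm.read_state(); print(s["ee_pos"].round(4),s["ee_rot"].round(4),s["joints"].round(2))
im=arm.get_image("side")[:,:,::-1]; cv2.imwrite("pics/s4.png",im)
A=cv2.resize(im[195:330,100:280],None,fx=3.3,fy=3.3,interpolation=cv2.INTER_CUBIC)
cv2.imwrite("pics/s4c.png",np.clip(A*1.3,0,255).astype(np.uint8))
c=cam("side");e=np.array([np.cos(.235),np.sin(.235),0]);o=np.array([.5213,.1795,.044])
for n,x,z in[("clo",-52,0),("chi",52,0),("footnow",-65,.023),("capend",135,.023)]:
    q=pix(c,o+e*x/1e3+[0,0,z]);print(n,((q-[100,195])*3.3).round(0))
E
```

```text
[0.5274 0.1813 0.0683] [-2.00e-04  9.93e-01  1.18e-01  1.70e-03] [ 0.16  0.63 -0.69  1.9   0.55  0.81 -2.17]
clo [357. 206.]
chi [240. 166.]
footnow [371. 188.]
capend [148. 114.]
```

View pics/s4c.png

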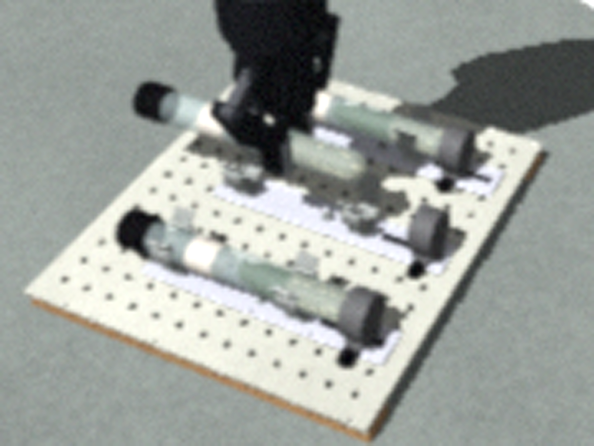

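```bash
python3 - <<'E'
from h import *
c=cam("side");e=np.array([np.cos(.235),np.sin(.235),0]);o=np.array([.5274,.1813,.0853])-.004*e
S=lambda X:((pix(c,X)-[100,195]+.5)*3.3-.5).round(0)
for x in(-67,-20,60,112,137):
    print(x,S(o+e*x/1e3),"top",S(o+e*x/1e3+[0,0,.0125]),"bot",S(o+e*x/1e3-[0,0,.0125]))
A=cv2.imread("pics/s4.png")
G=cv2.resize(A[215:262,135:222],None,fx=8,fy=8,interpolation=cv2.INTER_CUBIC);G=np.clip(G*1.6,0,255).astype(np.uint8)
# overlay predicted axis
f=lambda X:tuple(int(v) for v in ((pix(c,X)-[135,215]+.5)*8-.5))
cv2.line(G,f(o-e*.067),f(o+e*.137),(0,0,255),1)
for q in(-1,1): cv2.line(G,f(o-e*.067+[0,0,q*.0125]),f(o+e*.137+[0,0,q*.0125]),(0,255,255),1)
cv2.imwrite("pics/s4g.png",G)
E
```

```text
-67 [370. 171.] top [369. 159.] bot [371. 184.]
-20 [314. 153.] top [312. 140.] bot [315. 166.]
60 [223. 123.] top [221. 111.] bot [225. 136.]
112 [167. 105.] top [164.  92.] bot [169. 117.]
137 [140.  96.] top [138.  84.] bot [143. 109.]
```

View pics/s4g.png

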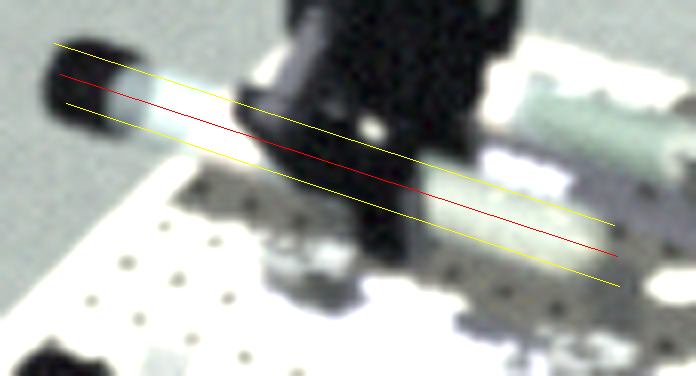

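The tube is held nearly level (about 1.5° cap-down) and over both clips. Lowering now to feel the lips.

Emit:
drive_tool(
  rows=[
    [0,0,-0.008,0],
    [0,0,-0.014,0],
    [0,0,-0.017,0],
    [0,0,-0.017,0],
    [0,0,-0.017,0],
  ],
)

```text
clock: 7.1
ee_pos: [0.5258, 0.181, 0.0491]
ee_rot: [-0.0, 0.993, 0.118, -0.0]
wrist_force: [-0.0, 0.4, -0.8]
finger_gap: 0.0233
grasp_force: 59.1
```

Emit:
drive_tool(
  rows=[
    [0,0,-0.002,0],
    [0,0,-0.004,0],
    [0,0,-0.005,0],
    [0,0,-0.005,0],
  ],
)

```text
clock: 7.5
ee_pos: [0.5269, 0.1812, 0.0456]
ee_rot: [0.0, 0.993, 0.118, 0.001]
wrist_force: [-1.8, -1.4, 8.1]
finger_gap: 0.0234
grasp_force: 60.2
```

Emit:
drive_tool(
  rows=[
    [0,0,-0.002,0],
    [0,0,-0.003,0],
    [0,0,-0.003,0],
  ],
)

```text
clock: 7.8
ee_pos: [0.5278, 0.1814, 0.0433]
ee_rot: [0.0, 0.993, 0.118, 0.002]
wrist_force: [-2.0, -1.7, 12.2]
finger_gap: 0.0231
grasp_force: 60.5
```

Emit:
drive_tool(
  rows=[
    [0,0,-0.002,0],
    [0,0,-0.003,0],
    [0,0,-0.003,0],
  ],
)

```text
clock: 8.1
ee_pos: [0.5286, 0.1816, 0.0406]
ee_rot: [-0.0, 0.993, 0.118, 0.003]
wrist_force: [0.1, -3.1, 12.8]
finger_gap: 0.0233
grasp_force: 60.5
```

Emit:
drive_tool(
  rows=[
    [0,0,-0.002,0],
    [0,0,-0.003,0],
    [0,0,-0.003,0],
  ],
)

```text
clock: 8.4
ee_pos: [0.529, 0.1816, 0.0372]
ee_rot: [-0.0, 0.993, 0.118, 0.003]
wrist_force: [2.2, -0.4, 7.1]
finger_gap: 0.0233
grasp_force: 60.0
```

Emit:
drive_tool(
  rows=[
    [0,0,-0.002,0],
    [0,0,-0.003,0],
    [0,0,-0.003,0],
  ],
)

```text
clock: 8.7
ee_pos: [0.5282, 0.1813, 0.0328]
ee_rot: [-0.001, 0.993, 0.118, 0.002]
wrist_force: [6.4, 1.5, -4.1]
finger_gap: 0.0226
grasp_force: 58.9
```

Emit:
drive_tool(
  rows=[
    [0,0,-0.002,0],
    [0,0,-0.003,0],
    [0,0,-0.003,0],
  ],
)

```text
clock: 9.0
ee_pos: [0.5252, 0.1805, 0.0284]
ee_rot: [0.0, 0.993, 0.118, -0.001]
wrist_force: [4.4, 1.5, -8.0]
finger_gap: 0.023
grasp_force: 59.1
```

Emit:
drive_tool(
  rows=[
    [0,0,-0.001,0],
    [0,0,-0.002,0],
    [0,0,-0.002,0],
  ],
)

```text
clock: 9.3
ee_pos: [0.5253, 0.1806, 0.0282]
ee_rot: [0.001, 0.993, 0.118, -0.001]
wrist_force: [-2.5, -1.9, 8.6]
finger_gap: 0.023
grasp_force: 60.7
```

Emit:
drive_tool(
  rows=[
    [0,0,-0.001,0],
    [0,0,-0.001,0],
  ],
)

```text
clock: 9.5
ee_pos: [0.5253, 0.1806, 0.0281]
ee_rot: [0.001, 0.993, 0.118, -0.0]
wrist_force: [-5.1, -3.4, 17.1]
finger_gap: 0.0232
grasp_force: 61.6
```

Seated: the force went from −8 N to +17 N with no further travel. I'll relax the press, release and regrip 20 mm nearer the cap.

Emit:
drive_tool(
  rows=[
    [0,0,0.002,0],
    [0,0,0.002,0],
  ],
)

```text
clock: 9.7
ee_pos: [0.5252, 0.1805, 0.0283]
ee_rot: [0.0, 0.993, 0.118, -0.001]
wrist_force: [-1.6, -1.8, 1.2]
finger_gap: 0.0232
grasp_force: 60.5
```

Emit:
drive_tool(
  rows=[
    [0,0,0,0],
    [0,0,0,0],
    [0,0,0,0],
    [0,0,0,0],
    [0.01,0.0024,0,0],
    [0.021,0.005,0,0],
    [0.021,0.005,0,0],
    [0.021,0.005,0,0],
  ],
  hand=0.55,
)

```text
clock: 10.5
ee_pos: [0.5474, 0.1861, 0.0282]
ee_rot: [-0.0, 0.993, 0.118, 0.0]
wrist_force: [-1.1, 0.4, -0.3]
finger_gap: 0.0467
grasp_force: 0.0
```

```bash
python3 - <<'E'
from h import *
s=arm.read_state(); print(s["ee_pos"].round(4),s["wrist_force"].round(1),s["finger_gap"])
im=arm.get_image("side")[:,:,::-1]; cv2.imwrite("pics/s5.png",im)
G=cv2.resize(im[215:275,135:245],None,fx=7,fy=7,interpolation=cv2.INTER_CUBIC);G=np.clip(G*1.4,0,255).astype(np.uint8)
c=cam("side");e=np.array([np.cos(.235),np.sin(.235),0]);o=np.array([.5213,.1795,.044])
f=lambda X:tuple(int(v) for v in ((pix(c,X)-[135,215]+.5)*7-.5))
for q in(-1,1): cv2.line(G,f(o-e*.064+[0,0,q*.0125]),f(o+e*.137+[0,0,q*.0125]),(0,255,255),1)
cv2.imwrite("pics/s5g.png",G)
E
```

```text
[0.5474 0.1861 0.0282] [-1.1  0.4 -0.3] 0.04671572571339991
```

View pics/s5g.png

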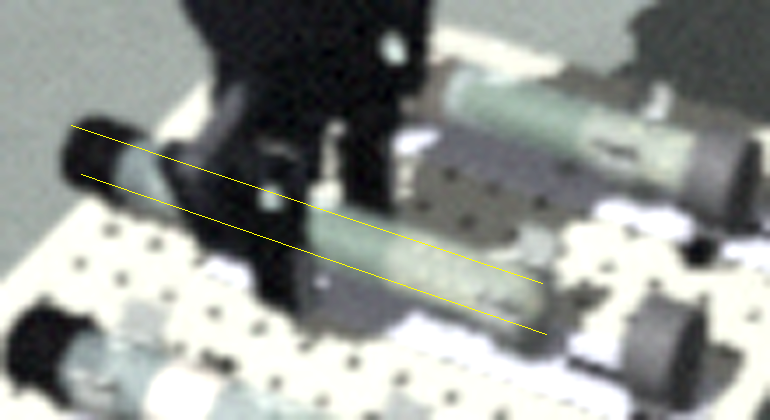

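The tube lies along the home line (yellow) with its foot at about (550,315). The cup is at (665,345), still some 25 mm away at its mouth. Gripping and starting the slide.

Emit:
drive_tool(
  rows=[
    [0,0,0,0],
    [0,0,0,0],
    [0,0,0,0],
    [0,0,0,0],
    [0,0,0,0],
  ],
  hand=0,
)

```text
clock: 11.05
ee_pos: [0.5467, 0.1857, 0.0284]
ee_rot: [0.0, 0.993, 0.118, -0.0]
wrist_force: [-2.3, 0.3, 3.5]
finger_gap: 0.0233
grasp_force: 58.8
```

Emit:
drive_tool(
  rows=[
    [-0.0019,-0.0005,0,0],
    [-0.0039,-0.0009,0,0],
    [-0.0058,-0.0014,0,0],
    [-0.0078,-0.0019,0,0],
    [-0.0097,-0.0023,0,0],
  ],
)

```text
clock: 11.55
ee_pos: [0.539, 0.1838, 0.0285]
ee_rot: [-0.001, 0.993, 0.118, 0.002]
wrist_force: [6.1, 0.8, -3.7]
finger_gap: 0.023
grasp_force: 58.9
```

Emit:
drive_tool(
  rows=[
    [-0.0019,-0.0005,0,0],
    [-0.0039,-0.0009,0,0],
    [-0.0058,-0.0014,0,0],
    [-0.0078,-0.0019,0,0],
    [-0.0097,-0.0023,0,0],
  ],
)

```text
clock: 12.05
ee_pos: [0.5292, 0.1815, 0.0285]
ee_rot: [-0.0, 0.993, 0.118, 0.002]
wrist_force: [5.7, 1.8, -4.2]
finger_gap: 0.0233
grasp_force: 58.9
```

Friction is about 6 N. Continuing gently, with the tool 0.5 mm lower to unload the lift.

Emit:
drive_tool(
  rows=[
    [-0.001,-0.0002,-0.0005,0],
    [-0.0019,-0.0005,-0.0005,0],
    [-0.0029,-0.0007,-0.0005,0],
    [-0.0039,-0.0009,-0.0005,0],
  ],
)

```text
clock: 12.45
ee_pos: [0.5261, 0.1808, 0.0285]
ee_rot: [-0.001, 0.993, 0.118, 0.002]
wrist_force: [6.1, 0.6, -2.6]
finger_gap: 0.0231
grasp_force: 59.1
```

Emit:
drive_tool(
  rows=[
    [-0.0005,-0.0001,0,0],
    [-0.001,-0.0002,0,0],
    [-0.0015,-0.0003,0,0],
    [-0.0019,-0.0005,0,0],
  ],
)

```text
clock: 12.85
ee_pos: [0.5242, 0.1803, 0.0285]
ee_rot: [-0.001, 0.993, 0.118, 0.002]
wrist_force: [6.7, 1.1, -2.1]
finger_gap: 0.0232
grasp_force: 59.1
```

Emit:
drive_tool(
  rows=[
    [-0.0005,-0.0001,0,0],
    [-0.001,-0.0002,0,0],
    [-0.0015,-0.0003,0,0],
    [-0.0019,-0.0005,0,0],
  ],
)

```text
clock: 13.25
ee_pos: [0.5223, 0.1799, 0.0285]
ee_rot: [-0.001, 0.993, 0.118, 0.002]
wrist_force: [6.9, 1.2, -1.9]
finger_gap: 0.023
grasp_force: 59.1
```

```bash
python3 - <<'E'
from h import *
s=arm.read_state(); print(s["ee_pos"].round(4),s["wrist_force"].round(1))
im=arm.get_image("top")[:,:,::-1]; cv2.imwrite("pics/t6.png",im)
im=arm.get_image("side")[:,:,::-1]; cv2.imwrite("pics/s6.png",im)
G=cv2.resize(im[235:280,185:250],None,fx=10,fy=10,interpolation=cv2.INTER_CUBIC);cv2.imwrite("pics/s6g.png",np.clip(G*1.4,0,255).astype(np.uint8))
c=cam("side");e=np.array([np.cos(.235),np.sin(.235),0]);o=np.array([.5213,.1795,.044])
for x in(-80,-90,-100,-110,-120):print(x,((pix(c,o+e*x/1e3)-[185,235]+.5)*10-.5).round(0))
E
```

```text
[0.5223 0.1799 0.0285] [ 6.9  1.2 -1.9]
-80 [336. 261.]
-90 [372. 274.]
-100 [409. 286.]
-110 [446. 298.]
-120 [483. 311.]
```

View pics/s6g.png

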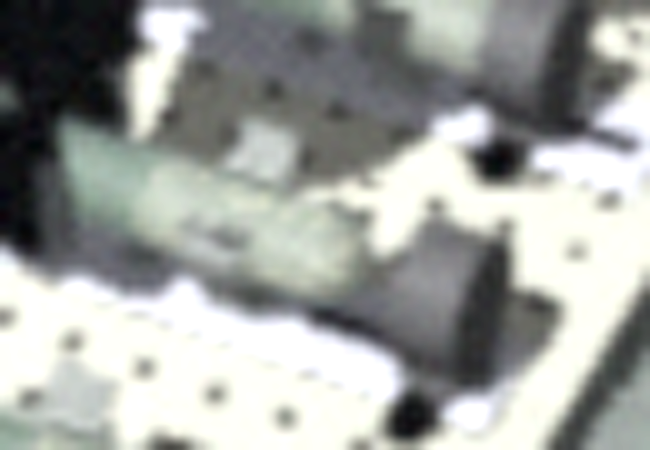

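The foot is at about (365,265), just short of the cup's mouth at about column 400. The cup's back is at about column 490, so the floor is some 20 mm further. Continuing, slower as it nears.

Emit:
drive_tool(
  rows=[
    [-0.001,-0.0002,0,0],
    [-0.0019,-0.0005,0,0],
    [-0.0029,-0.0007,0,0],
    [-0.0039,-0.0009,0,0],
    [-0.0049,-0.0012,0,0],
    [-0.0058,-0.0014,0,0],
  ],
)

```text
clock: 13.95
ee_pos: [0.5165, 0.1785, 0.0285]
ee_rot: [-0.001, 0.993, 0.118, 0.002]
wrist_force: [6.1, 1.3, -2.1]
finger_gap: 0.0233
grasp_force: 59.1
```

Emit:
drive_tool(
  rows=[
    [-0.0005,-0.0001,0,0],
    [-0.001,-0.0002,0,0],
    [-0.0015,-0.0003,0,0],
    [-0.0019,-0.0005,0,0],
  ],
)

```text
clock: 14.35
ee_pos: [0.5146, 0.178, 0.0285]
ee_rot: [-0.001, 0.993, 0.118, 0.002]
wrist_force: [6.2, 1.5, -2.0]
finger_gap: 0.0234
grasp_force: 59.1
```

Emit:
drive_tool(
  rows=[
    [-0.0005,-0.0001,0,0],
    [-0.001,-0.0002,0,0],
    [-0.0015,-0.0003,0,0],
    [-0.0019,-0.0005,0,0],
  ],
)

```text
clock: 14.75
ee_pos: [0.5127, 0.1776, 0.0285]
ee_rot: [-0.001, 0.993, 0.118, 0.002]
wrist_force: [5.2, 1.9, -2.6]
finger_gap: 0.0234
grasp_force: 59.1
```

Emit:
drive_tool(
  rows=[
    [-0.0005,-0.0001,0,0],
    [-0.001,-0.0002,0,0],
  ],
)

```text
clock: 14.95
ee_pos: [0.5117, 0.1774, 0.0285]
ee_rot: [-0.001, 0.993, 0.118, 0.002]
wrist_force: [6.2, 1.4, -2.2]
finger_gap: 0.0232
grasp_force: 59.1
```

Emit:
drive_tool(
  rows=[
    [-0.0005,-0.0001,0,0],
    [-0.001,-0.0002,0,0],
  ],
)

```text
clock: 15.15
ee_pos: [0.5107, 0.1771, 0.0285]
ee_rot: [-0.001, 0.993, 0.118, 0.002]
wrist_force: [5.6, -0.3, -2.3]
finger_gap: 0.023
grasp_force: 59.1
```

Emit:
drive_tool(
  rows=[
    [-0.0005,-0.0001,0,0],
    [-0.001,-0.0002,0,0],
  ],
)

```text
clock: 15.35
ee_pos: [0.5097, 0.1769, 0.0285]
ee_rot: [-0.001, 0.993, 0.118, 0.002]
wrist_force: [5.9, 1.1, -2.1]
finger_gap: 0.0225
grasp_force: 59.1
```

Emit:
drive_tool(
  rows=[
    [-0.0005,-0.0001,0,0],
    [-0.001,-0.0002,0,0],
  ],
)

```text
clock: 15.55
ee_pos: [0.5087, 0.1767, 0.0285]
ee_rot: [-0.001, 0.993, 0.118, 0.002]
wrist_force: [5.7, 1.1, -1.3]
finger_gap: 0.023
grasp_force: 59.1
```

Emit:
drive_tool(
  rows=[
    [-0.0005,-0.0001,0,0],
    [-0.001,-0.0002,0,0],
  ],
)

```text
clock: 15.75
ee_pos: [0.5077, 0.1764, 0.0285]
ee_rot: [-0.001, 0.993, 0.118, 0.002]
wrist_force: [7.1, 0.6, -2.1]
finger_gap: 0.0229
grasp_force: 59.1
```

Emit:
drive_tool(
  rows=[
    [-0.0005,-0.0001,0,0],
    [-0.001,-0.0003,0,0],
  ],
)

```text
clock: 15.95
ee_pos: [0.5067, 0.1762, 0.0285]
ee_rot: [-0.001, 0.993, 0.118, 0.002]
wrist_force: [6.1, 1.1, -2.2]
finger_gap: 0.023
grasp_force: 59.1
```

Emit:
drive_tool(
  rows=[
    [-0.0005,-0.0001,0,0],
    [-0.001,-0.0002,0,0],
  ],
)

```text
clock: 16.15
ee_pos: [0.5057, 0.1759, 0.0284]
ee_rot: [-0.001, 0.993, 0.118, 0.002]
wrist_force: [6.0, 0.8, -2.2]
finger_gap: 0.0233
grasp_force: 59.1
```

Emit:
drive_tool(
  rows=[
    [-0.0005,-0.0001,0,0],
    [-0.001,-0.0002,0,0],
  ],
)

```text
clock: 16.35
ee_pos: [0.5047, 0.1757, 0.0285]
ee_rot: [-0.001, 0.993, 0.118, 0.002]
wrist_force: [5.9, 0.7, -2.2]
finger_gap: 0.0231
grasp_force: 59.1
```

Emit:
drive_tool(
  rows=[
    [-0.0005,-0.0001,0,0],
    [-0.001,-0.0002,0,0],
  ],
)

```text
clock: 16.55
ee_pos: [0.5038, 0.1755, 0.0285]
ee_rot: [-0.001, 0.993, 0.118, 0.002]
wrist_force: [6.9, 0.9, -2.7]
finger_gap: 0.023
grasp_force: 59.1
```

Emit:
drive_tool(
  rows=[
    [-0.0005,-0.0001,0,0],
    [-0.001,-0.0003,0,0],
  ],
)

```text
clock: 16.75
ee_pos: [0.5028, 0.1752, 0.0285]
ee_rot: [-0.001, 0.993, 0.118, 0.002]
wrist_force: [6.2, 1.3, -1.9]
finger_gap: 0.0233
grasp_force: 59.1
```

Emit:
drive_tool(
  rows=[
    [-0.0005,-0.0001,0,0],
    [-0.001,-0.0002,0,0],
  ],
)

```text
clock: 16.95
ee_pos: [0.5017, 0.175, 0.0285]
ee_rot: [-0.001, 0.993, 0.118, 0.002]
wrist_force: [6.6, 0.5, -0.5]
finger_gap: 0.0228
grasp_force: 59.1
```

Emit:
drive_tool(
  rows=[
    [-0.0004,-0.0001,0,0],
    [-0.0008,-0.0002,0,0],
  ],
)

```text
clock: 17.15
ee_pos: [0.501, 0.1748, 0.0285]
ee_rot: [-0.001, 0.993, 0.118, 0.002]
wrist_force: [5.7, 0.9, -2.5]
finger_gap: 0.0233
grasp_force: 59.1
```

Emit:
drive_tool(
  rows=[
    [-0.0004,-0.0001,0,0],
    [-0.0008,-0.0002,0,0],
  ],
)

```text
clock: 17.35
ee_pos: [0.5001, 0.1746, 0.0284]
ee_rot: [-0.001, 0.993, 0.118, 0.002]
wrist_force: [6.0, 0.6, -2.7]
finger_gap: 0.023
grasp_force: 59.1
```

Emit:
drive_tool(
  rows=[
    [-0.0004,-0.0001,0,0],
    [-0.0008,-0.0002,0,0],
  ],
)

```text
clock: 17.55
ee_pos: [0.4993, 0.1744, 0.0285]
ee_rot: [-0.001, 0.993, 0.118, 0.002]
wrist_force: [6.4, 0.8, -1.4]
finger_gap: 0.0229
grasp_force: 59.1
```

Emit:
drive_tool(
  rows=[
    [-0.0004,-0.0001,0,0],
    [-0.0008,-0.0002,0,0],
  ],
)

```text
clock: 17.75
ee_pos: [0.4985, 0.1742, 0.0285]
ee_rot: [-0.001, 0.993, 0.118, 0.002]
wrist_force: [6.3, 0.1, -2.7]
finger_gap: 0.0232
grasp_force: 59.1
```

Emit:
drive_tool(
  rows=[
    [-0.0004,-0.0001,0,0],
    [-0.0008,-0.0002,0,0],
  ],
)

```text
clock: 17.95
ee_pos: [0.4977, 0.174, 0.0285]
ee_rot: [-0.001, 0.993, 0.118, 0.002]
wrist_force: [6.0, 0.7, -1.2]
finger_gap: 0.0233
grasp_force: 59.1
```

Emit:
drive_tool(
  rows=[
    [-0.0004,-0.0001,0,0],
    [-0.0008,-0.0002,0,0],
  ],
)

```text
clock: 18.15
ee_pos: [0.4974, 0.1739, 0.0285]
ee_rot: [-0.001, 0.993, 0.118, 0.003]
wrist_force: [8.7, 2.0, -5.5]
finger_gap: 0.0233
grasp_force: 58.9
```

Emit:
drive_tool(
  rows=[
    [-0.0004,-0.0001,0,0],
    [-0.0008,-0.0002,0,0],
  ],
)

```text
clock: 18.35
ee_pos: [0.4973, 0.1739, 0.0285]
ee_rot: [-0.001, 0.993, 0.118, 0.003]
wrist_force: [10.6, 1.8, -6.5]
finger_gap: 0.023
grasp_force: 59.0
```

The foot has touched: force rose from about 6 N to 10.7 N with no further advance, so contact is about 4.5 N. I'll relax, let go and rise.

Emit:
drive_tool(
  rows=[
    [0.0004,0.0001,-0.0004,0],
    [0.0008,0.0002,-0.0007,0],
    [0.0008,0.0002,-0.0007,0],
  ],
)

```text
clock: 18.65
ee_pos: [0.4973, 0.1739, 0.0284]
ee_rot: [-0.0, 0.993, 0.118, 0.003]
wrist_force: [4.9, -0.8, 4.5]
finger_gap: 0.0232
grasp_force: 60.2
```

Emit:
drive_tool(
  rows=[
    [0,0,0,0],
    [0,0,0,0],
    [0,0,0,0],
    [0,0,0,0],
    [0,0,0,0],
  ],
  hand=0.55,
)

```text
clock: 19.15
ee_pos: [0.494, 0.1734, 0.0269]
ee_rot: [0.0, 0.993, 0.118, -0.0]
wrist_force: [-0.0, -0.2, 1.4]
finger_gap: 0.0468
grasp_force: 0.0
```

Emit:
drive_tool(
  rows=[
    [0,0,0.02,0],
    [0,0,0.05,0],
    [0,0,0.09,0],
    [0,0,0.13,0],
    [0,0,0.17,0],
    [0,0,0.2,0],
    [0,0,0.2,0],
    [0,0,0.2,0],
  ],
)

```text
clock: 19.95
ee_pos: [0.4947, 0.1732, 0.2275]
ee_rot: [0.0, 0.993, 0.118, 0.001]
wrist_force: [-0.2, -0.9, -0.4]
finger_gap: 0.0466
grasp_force: 0.0
```

```bash
python3 - <<'E'
from h import *
s=arm.read_state(); print(s["ee_pos"].round(4),s["wrist_force"].round(1))
im=arm.get_image("side")[:,:,::-1]; cv2.imwrite("pics/s7.png",im)
w=arm.get_image("wrist")[:,:,::-1]; cv2.imwrite("pics/w7.png",w)
c=cam("wrist",s);e=np.array([np.cos(.235),np.sin(.235),0]);n=np.array([-e[1],e[0],0]);o=np.array([.5213,.1795,.044])
# black cap in both cameras: its predicted place is holder x 60..85 (foot -115)
def blob(img,cc,lo,hi):
    q=pix(cc,o+e*.073).astype(int);print("pred",q,end=' ')
    m=(img.max(2)<45).astype(np.uint8);k,l,st,ce=cv2.connectedComponentsWithStats(m)
    d=np.hypot(*(ce-q).T);d[0]=1e9;d[st[:,4]<25]=1e9;i=d.argmin();print(ce[i].round(1),st[i]);return ce[i]
for nm,img,cc in(("side",im,cam("side")),("wrist",w,c)):
    b=blob(img,cc,0,0);p=ray(cc,b,.05 if nm=="side" else .05)-o;print(nm,"cap centre holder x,y mm",(p@e*1e3).round(1),(p@n*1e3).round(1))
E
```

```text
[0.4947 0.1732 0.2275] [-0.2 -0.9 -0.4]
pred [165 242] [164.5 242. ] [161 238  10  11  62]
side cap centre holder x,y mm 73.5 3.7
pred [256  63] [256.4  61.7] [242  48  30  28 812]
wrist cap centre holder x,y mm 74.3 0.2
```

Both cameras put the cap at holder x ≈ 74 mm and y ≈ 0 at home height. That places the foot at about −114 mm, within the cup's range, and the hand is clear. Handing in.

```bash
python3 -c "
from bench import arm
print(arm.job_done())"
```

```text
the job is handed in; nothing more can be done
None
```

The moss tube is pressed home in the empty holder and both clips felt snapped shut. I slid it until its foot touched something solid with about 4.5 N, where the cup floor should be, then let go and handed in at about 20 s. I did not view the clips or the foot in a picture after release.

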